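# Shim a bearing sleeve under a hinged strap and hold it clamped

## Task

Slide the tall bearing sleeve over the fixture's upright shaft down onto the collar, then add flat shim rings on top of it, one after another, until the gap under the hinged strap is closed: the strap, swung down over the shaft, bears on the shims just before it would reach its own lower stop and lies about level. Use no more shims than that takes, leave the rest lying on the table, and do not disturb the other things. Finish while pressing the strap's end pad down with the gripper so that the stack stays firmly clamped; do not let go.

Things in the scene. Friction and masses are not known exactly. Their poses are not given: they have to be found in the camera images.
- fixture: Fixture fixed to the table: 80 x 182 x 10 mm aluminium plate (y -132 to +50 mm) with an upright steel shaft and two 94 mm high dark cheeks, 52 mm apart, that carry the hinged strap. Origin: on the shaft's axis at the table top; z up, y from hinge to shaft, x along the hinge. Hinge axis at y = -100 mm, z = 80 mm.
- shaft_top (a point): Centre of the top end of the upright shaft: 12 mm diameter, 93 mm above the table, its last 5 mm tapering to 6 mm.
- collar: Dark steel stop collar, 34 mm diameter, 12 mm high, clamped fast round the shaft; its height differs from run to run, its top face lying 32 to 43 mm above the table. Origin: centre of its top face, z up. The sleeve stands on it.
- strap (a joint): Hinged steel strap, 44 mm wide, 8 mm thick, slotted to pass over the shaft. Angle in rad: 0 level (underside 80 mm above the table), pi/2 upright. It starts at 1.6 to 1.85, leaning back to -y, held by slight friction. Pushed forward below 1.1 it falls down by itself, damped, in about 1 s. Lower stop -0.045: underside at the shaft then 75.5 mm above the table.
- strap_pad (a point): Centre of the upper face of the 30 mm rubber press pad on the strap's free end, 148 mm from the hinge axis and 11 mm above the strap's underside; the strap ends 166 mm from the axis, its slot (18 mm wide) lies 68 to 132 mm from it. Strap and pad weigh 0.14 kg.
- sleeve: Steel bearing sleeve, a plain tube standing upright: 36 mm outer diameter, 16.5 mm bore, 30 mm high, 0.10 to 0.20 kg. Origin: centre of its underside, z along its axis.
- shim_0: Flat steel shim ring, one of three alike, lying on the table: 36 mm outer diameter, 16.5 mm bore, 8 mm thick, 0.045 kg. Origin: centre of its underside, z along its axis.
- shim_1: Flat steel shim ring, one of three alike, lying on the table: 36 mm outer diameter, 16.5 mm bore, 8 mm thick, 0.045 kg. Origin: centre of its underside, z along its axis.
- shim_2: Flat steel shim ring, one of three alike, lying on the table: 36 mm outer diameter, 16.5 mm bore, 8 mm thick, 0.045 kg. Origin: centre of its underside, z along its axis.
- usb_stick: Bystander, loose: USB stick, 18 x 46 x 8 mm. Origin: centre of its underside. Leave it alone.
- tape_roll: Bystander, loose: black tape roll, 58 mm, 19 mm high. Origin: centre of its underside. Leave it alone.
- screw_tin: Bystander, loose: round tin, 66 mm, 27 mm high. Origin: centre of its underside. Leave it alone.
- post_holder_b: Bystander, loose: black post holder on a 50 mm square base, 51 mm high. Origin: centre of its underside. Leave it alone.
- mirror_mount: Bystander, loose: black mirror mount, 46 x 38 x 46 mm. Origin: centre of its underside. Leave it alone.
- fork_clamp_a: Bystander, loose: black slotted table clamp, 62 x 28 x 10 mm. Origin: centre of its underside. Leave it alone.
There are look-alikes about, which are no part of the job. Of the things that look like the sleeve, the smaller one is meant.

How it is judged:
By the outcome, as a careful person would: the job done as asked, in the order asked, and still so for the second after the job is handed in, while the arm keeps its last pose, push and grip.
It also fails if it takes over 69 s, if anything falls off the work surface, if the arm or the gripper's body presses on something with over 40 N, if the wrist force passes 120 N, or if a joint passes its speed limit or range.

## Robot

A 6-joint arm with a two-finger parallel gripper is mounted at the origin on a cart in front of the work surface, level with it; the furniture and walls round the work are solid. World frame = base frame: x ahead of the robot, y to its left, z up, the work surface at z = 0. Lengths are in m, angles in rad, forces in N, time in s.
With the tool pointing down it reaches from about 0.35 to 0.85 m from the base axis. Payload 8.1 kg.
Tool frame: the origin (TCP) lies at the very end of the fingers, on their centre line; the grasp point (between the pads) lies 19 mm behind it; z points along the fingers, y is the line along which they close (so a half turn about z gives the same grasp; the last joint's range is limited). The gripper opens to 93 mm and grips with 3 to 60 N. Pads are 15 mm wide; open, the fingers measure 128 mm over their backs; the gripper's body (75 mm by 188 mm) begins 65 mm behind the grasp point.
Start: joints at [1.054, 0.13, 1.488, -0, 1.523, -0.085], TCP at [0.251, 0.545, 0.219] pointing down, gripper open.
Joint ranges: [-2.96, 2.96], [-0.89, 2.26], [0.02, 2.5], [-1.34, 4.48], [0, 2.73], [-2.66, 2.66]. Speed limits (rad/s): [2.39, 2.39, 2.79, 3.14, 3.14, 3.14].

## Interface

Orientations are given as a rotation vector (axis times angle).
In Python, from plant import monitor, eyes, ticket gives the robot as it stands.
- The arm moves only by the tool arm_command, never from a script. Its argument "deltas" is a list that holds one entry, the list of rows, each a list of 6 numbers: the shift along the world's x, y, z in cm, then the turn, a rotation vector about the world's x, y, z in degrees. In form: [[[tx, ty, tz, rx, ry, rz], ...]]. A call has 1 to 12 rows; each row shifts and turns the commanded pose from where the row before left it; what a row does not reach is not made up. A row lasts 1/12 s, in which the tool goes at most 41.7 mm and 7.16 degrees, less where a joint would pass 70% of its speed; a pose out of reach is approached as far as the arm can. A call is refused whole if a number of a shift passes 4.17 or a number of a turn 7.16, either way. A call with a gripper value outside its range is refused whole. "gripper" is the opening, from -1 (shut) to 1 (fully open), set as the call begins (left out, the last holds). The fingers move at their own pace and stop on an object; "squeeze" is the grip in N (left out, the last holds). Time passes only in rows, so rows that do not move let the fingers close. It gives the time, the measured TCP pose, the force, the opening and the grip force at its end, in the units of the state.
- monitor.read_state(): the state, without advancing time (a new reading comes with each control period).
- eyes.read_camera(name): name is "scene" or "side" or "wrist"; returns the picture (400x640x3 uint8, blue, green, red); there is no depth.
- eyes.camera_model(name): a dict with "fx", "fy", "cx", "cy" (pixels), "rvec" (rotation vector, rad) and "tvec" (3), from world to camera coordinates, as OpenCV has them. Camera axes: x right, y down, z forward; pixel columns grow to the right and rows downward; lengths in m; the calibration is good to about 2 mm. A picture is of the moment at which its call begins: read the wrist's pose just before it. camera_model takes no time and is no camera call; for the wrist camera it gives the pose at the moment of the call.
- ticket.close_job(): hands the job in; it is judged then, once.
The state is a dict: "t": time; "q": joint angles; "dq": joint speeds; "joint_torque": joint torques, N m; "tool_pos": TCP position; "orientation": TCP orientation; "force": force on the tool from outside, world axes, zero at the start; "wrist_torque": the same for the moment, N m; "opening": finger opening in m; "gripper_force": force on a finger pad.
Only numpy, scipy, OpenCV 4.12 (cv2) and the standard library are available. Lean on these libraries where they do the work, as an engineer would, in place of code of your own. Each camera call takes 0.05 s, during which the arm holds its last target. There are 200 camera calls.

## Working session

There is one attempt and no reset: what is moved stays moved. The work goes in short steps, Python scripts to look and compute and a tool call to move; the robot and the scene stay as the last step left them, time stands still between calls to the robot, and variables do not carry over. Pictures are saved under pics/ and viewed, at most 10 in all, crops included, and the job is handed in when it is done.

Besides the shell and the picture viewer there is one more tool, called as name([rows], argument=value, ...), one row to a line, values as JSON. arm_command: Moves the arm, as the interface text tells. Its arguments: {"type":"object","properties":{"deltas":{"type":"array"},"gripper":{"type":"number"},"squeeze":{"type":"number"}},"required":["deltas"]}

```bash
mkdir -p pics
cat > h.py <<'E'
import numpy as np, cv2
from plant import monitor, eyes, ticket
def cam(n):
    m=eyes.camera_model(n); K=np.array([[m['fx'],0,m['cx']],[0,m['fy'],m['cy']],[0,0,1.]])
    return K,cv2.Rodrigues(np.array(m['rvec'],float))[0],np.array(m['tvec'],float)
def ray(n,u,v):
    K,R,t=cam(n); return -R.T@t, R.T@np.linalg.inv(K)@np.array([u,v,1.])
def onz(n,u,v,z):
    c,d=ray(n,u,v); return c+d*(z-c[2])/d[2]
def proj(n,P):
    K,R,t=cam(n); p=(R@np.atleast_2d(P).T).T+t; p=p@K.T; return p[:,:2]/p[:,2:]
def tri(n1,p1,n2,p2):
    c1,d1=ray(n1,*p1); c2,d2=ray(n2,*p2); A=np.stack([d1,-d2],1)
    s=np.linalg.lstsq(A,c2-c1,rcond=None)[0]; a=c1+s[0]*d1;b=c2+s[1]*d2
    return (a+b)/2, np.linalg.norm(a-b)
E
python3 - <<'E'
from h import *
for n in ("scene","side","wrist"):
    im=eyes.read_camera(n); cv2.imwrite(f"pics/{n}0.png",im)
    K,R,t=cam(n); print(n,K[0,0],-R.T@t,R[2])
s=monitor.read_state();print(s)
a=[cv2.imread(f"pics/{n}0.png") for n in("scene","side")]
E
```

```text
scene 420.5465286221866 [-0.42743767 -0.69331538  1.10391296] [ 0.6011365   0.39263659 -0.69603981]
side 380.8237187505157 [0.25946157 1.03764976 0.51273813] [ 0.18699697 -0.92071746 -0.34250764]
wrist 281.47262186976906 [0.18163208 0.57689388 0.38383961] [ 0.24813114 -0.11678563 -0.96166109]
{'t': 0.15, 'q': array([ 1.05357959e+00,  1.31001720e-01,  1.48905133e+00, -1.84879061e-05,
        1.52296989e+00, -8.54246169e-02]), 'dq': array([ 2.56943424e-04, -1.77832840e-03, -3.96535965e-03, -8.13570051e-05,
       -1.58761603e-03,  1.16891089e-03]), 'joint_torque': array([ 7.69501657e-04, -5.60482264e+01, -4.92329764e+01,  7.68922549e-02,
        3.05365480e-02, -1.46466282e-04]), 'tool_pos': array([0.2508806 , 0.54454675, 0.21780783]), 'orientation': array([-6.72911999e-01, -3.06826222e+00,  2.15379501e-03]), 'force': array([-0.05588913,  0.38773306,  0.40919133]), 'wrist_torque': array([-0.05152641,  0.00862263, -0.00090961]), 'gripper_force': 0.0, 'opening': 0.09319451250635036}
```

View pics/scene0.png

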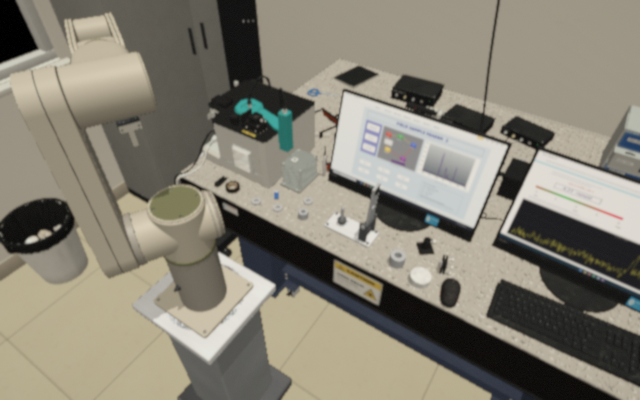

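View pics/side0.png

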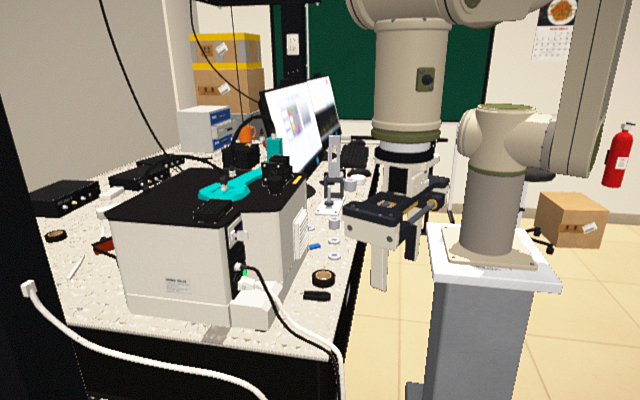

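Run:
```python
from h import *
for p in [(256,202),(278,208),(308,201),(303,213),(397,257),(352,228),(342,220),(232,186),(277,196),(420,276),(425,245),(444,265)]: print(p,onz("scene",*p,0.01).round(3))
a=cv2.imread("pics/scene0.png")[165:305,205:475]
cv2.imwrite("pics/c1.png",cv2.resize(a,None,fx=2.96,fy=2.96,interpolation=cv2.INTER_CUBIC))
a=cv2.imread("pics/side0.png")[125:275,295:375]
cv2.imwrite("pics/c2.png",cv2.resize(a,None,fx=4,fy=4,interpolation=cv2.INTER_CUBIC))
```

```text
(256, 202) [0.401 0.119 0.01 ]
(278, 208) [0.421 0.031 0.01 ]
(308, 201) [ 0.514 -0.04   0.01 ]
(303, 213) [ 0.451 -0.061  0.01 ]
(397, 257) [ 0.455 -0.437  0.01 ]
(352, 228) [ 0.486 -0.247  0.01 ]
(342, 220) [ 0.5   -0.198  0.01 ]
(232, 186) [0.419 0.255 0.01 ]
(277, 196) [0.471 0.074 0.01 ]
(420, 276) [ 0.425 -0.531  0.01 ]
(425, 245) [ 0.555 -0.493  0.01 ]
(444, 265) [ 0.509 -0.579  0.01 ]
```

View pics/c1.png

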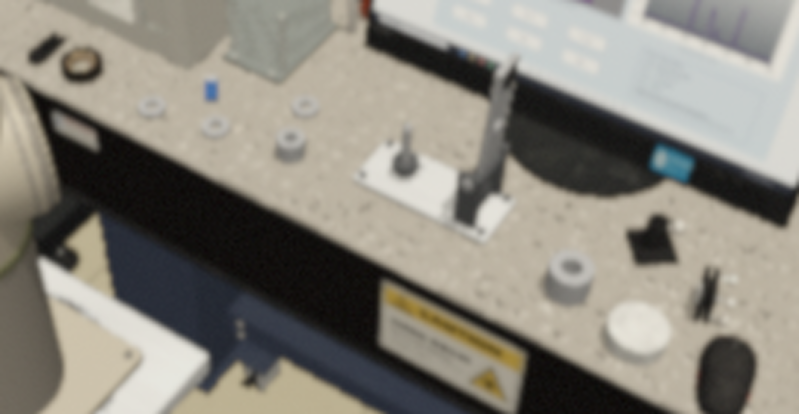

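View pics/c2.png

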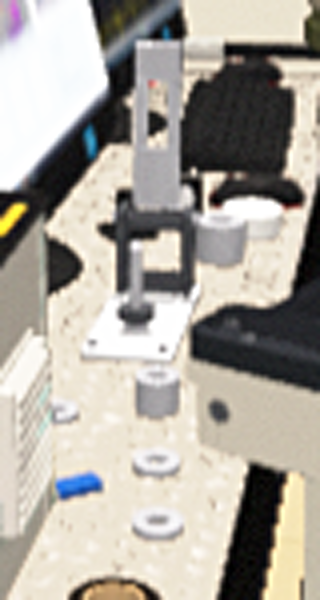

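arm_command([
  [[1.2, -3.9, 0.3, 0, 0, -5.4], [1.2, -3.9, 0.3, 0, 0, -5.4], [1.2, -3.9, 0.3, 0, 0, -5.4], [1.2, -3.9, 0.3, 0, 0, -5.4], [1.2, -3.9, 0.3, 0, 0, -5.4], [1.2, -3.9, 0.3, 0, 0, -5.4], [1.2, -3.9, 0.3, 0, 0, -5.4], [1.2, -3.9, 0.3, 0, 0, -5.4], [1.2, -3.9, 0.3, 0, 0, -5.4], [1.2, -3.9, 0.3, 0, 0, -5.4], [1.2, -3.9, 0.3, 0, 0, -5.4], [1.2, -3.9, 0.3, 0, 0, -5.4]],
])

```text
t: 1.15
tool_pos: [0.395, 0.075, 0.2548]
orientation: [2.217, 2.225, 0.001]
force: [1.8, 0.3, -0.2]
opening: 0.0931
gripper_force: 0.0
```

arm_command([
  [[0, 0, 0, 0, 0, 0], [0, 0, 0, 0, 0, 0]],
])

```text
t: 1.32
tool_pos: [0.3955, 0.0749, 0.2546]
orientation: [-2.218, -2.224, -0.0]
force: [0.6, 0.3, -0.2]
opening: 0.0928
gripper_force: 0.0
```

Run:
```python
from h import *
im=eyes.read_camera("wrist"); cv2.imwrite("pics/w1.png",im)
K,R,t=cam("wrist"); print(K,(-R.T@t).round(4),R.round(3).tolist()); np.savez("w1.npz",K=K,R=R,t=t)
s=monitor.read_state();print(s['t'],s['tool_pos'],s['orientation'],s['q'])
```

```text
[[281.47262187   0.         322.14921895]
 [  0.         281.47262187 198.68722038]
 [  0.           0.           1.        ]] [0.3946 0.1528 0.4205] [[1.0, 0.005, -0.001], [0.005, -0.962, 0.275], [0.001, -0.275, -0.962]]
1.3667 [0.3950494  0.07642884 0.25445485] [-2.21409483e+00 -2.22784868e+00 -5.37711109e-05] [ 6.30341842e-02 -4.40022356e-01  1.93612028e+00  5.09896353e-04
  1.64589985e+00  5.68796449e-02]
```

View pics/w1.png

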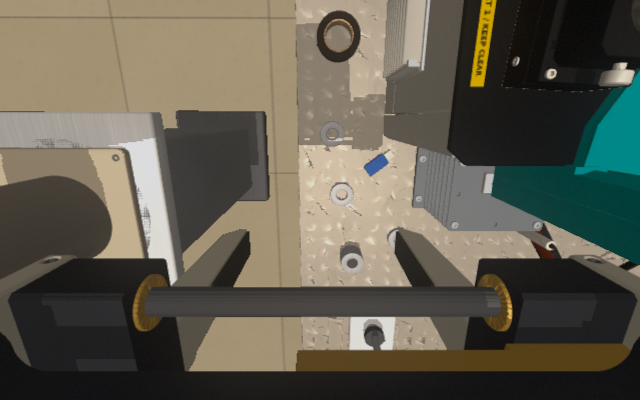

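```bash
cat >> h.py <<'E'
def ringfind(im,u,v,r=14):
    """dump local ellipses from adaptive contours near (u,v)"""
    x0,y0=int(u)-2*r,int(v)-2*r; c=cv2.resize(im[y0:y0+4*r,x0:x0+4*r],None,fx=4,fy=4,interpolation=cv2.INTER_CUBIC)
    g=cv2.GaussianBlur(cv2.cvtColor(c,cv2.COLOR_BGR2GRAY),(0,0),2); out=[]
    for th in range(30,240,10):
        for cc in cv2.findContours((g>th).astype('uint8'),cv2.RETR_LIST,cv2.CHAIN_APPROX_NONE)[0]:
            if len(cc)<40: continue
            (ex,ey),(a,b),an=cv2.fitEllipse(cc)
            A=cv2.contourArea(cc)
            if b<10 or a/b<.7 or abs(A/(np.pi*a*b/4)-1)>.06 or b>r*4*3.5: continue
            px=((ex+.5)/4-.5+x0,(ey+.5)/4-.5+y0)
            if np.hypot(px[0]-u,px[1]-v)<r: out.append((th,*np.round(px,2),round(a/4,1),round(b/4,1)))
    return out
E
python3 - <<'E'
from h import *
im=cv2.imread("pics/w1.png")
for n,u,v,z in [("sh0",332,133,.008),("sh1",341,194,.008),("slv",352,261,.03),("shaft",372,330,.05)]:
    print(n,onz("wrist",u,v,z).round(4))
    for o in ringfind(im,u,v,16): print("  ",o,onz("wrist",o[1],o[2],z).round(4))
for u,v,z in[(415,150,0),(415,150,.1),(413,205,0),(350,320,.01),(394,320,.01)]: print(u,v,onz("wrist",u,v,z).round(3))
E
```

```text
sh0 [0.4084 0.1327 0.008 ]
   (130, np.float64(346.35), np.float64(131.95), 4.3, 4.6) [0.4289 0.1343 0.008 ]
   (130, np.float64(332.11), np.float64(132.69), 13.4, 16.3) [0.4086 0.1332 0.008 ]
sh1 [0.4234 0.0426 0.008 ]
   (190, np.float64(341.21), np.float64(193.53), 6.1, 7.6) [0.4237 0.0433 0.008 ]
   (190, np.float64(341.51), np.float64(194.44), 12.5, 13.8) [0.4242 0.0419 0.008 ]
   (190, np.float64(340.95), np.float64(194.12), 19.3, 20.0) [0.4234 0.0424 0.008 ]
slv [ 0.4414 -0.0582  0.03  ]
   (90, np.float64(351.83), np.float64(262.98), 8.0, 9.4) [ 0.4412 -0.0616  0.03  ]
   (100, np.float64(351.85), np.float64(262.93), 8.6, 10.1) [ 0.4413 -0.0615  0.03  ]
   (110, np.float64(351.84), np.float64(262.9), 9.1, 10.5) [ 0.4413 -0.0615  0.03  ]
   (120, np.float64(351.83), np.float64(262.87), 9.5, 10.9) [ 0.4412 -0.0614  0.03  ]
   (130, np.float64(351.85), np.float64(262.85), 9.9, 11.3) [ 0.4413 -0.0614  0.03  ]
   (140, np.float64(351.87), np.float64(262.82), 10.3, 11.6) [ 0.4413 -0.0613  0.03  ]
   (150, np.float64(351.86), np.float64(262.8), 10.6, 12.1) [ 0.4413 -0.0613  0.03  ]
   (160, np.float64(351.84), np.float64(262.77), 11.1, 12.6) [ 0.4412 -0.0612  0.03  ]
   (170, np.float64(351.81), np.float64(262.74), 11.6, 13.3) [ 0.4412 -0.0612  0.03  ]
shaft [ 0.4747 -0.1681  0.05  ]
415 150 [0.532 0.108 0.   ]
415 150 [0.499 0.119 0.1  ]
413 205 [0.537 0.023 0.   ]
350 320 [ 0.444 -0.182  0.01 ]
394 320 [ 0.52  -0.182  0.01 ]
```

arm_command([
  [[0.77, -2.3, -2.5, 0, 0, 0], [0.77, -2.3, -2.5, 0, 0, 0], [0.77, -2.3, -2.5, 0, 0, 0], [0.77, -2.3, -2.5, 0, 0, 0], [0.77, -2.3, -2.5, 0, 0, 0], [0.77, -2.3, -2.5, 0, 0, 0], [0, 0, 0, 0, 0, 0], [0, 0, 0, 0, 0, 0]],
], gripper=0.3, squeeze=25)

```text
t: 2.03
tool_pos: [0.4399, -0.0594, 0.1026]
orientation: [-2.207, -2.229, 0.003]
force: [0.2, 0.8, 0.6]
opening: 0.0603
gripper_force: 0.0
```

Run:
```python
from h import *
im=eyes.read_camera("wrist"); cv2.imwrite("pics/w2.png",im)
s=monitor.read_state();print(s['t'],s['tool_pos'],s['opening'])
p=proj("wrist",[.4412,-.0613,.03])[0]; print(p)
for o in ringfind(im,*p,26): print("  ",o,onz("wrist",o[1],o[2],.03).round(4))
```

```text
2.0833 [ 0.44083233 -0.05925356  0.10411992] 0.060606726015781494
[322.91777677 209.33712695]
```

View pics/w2.png

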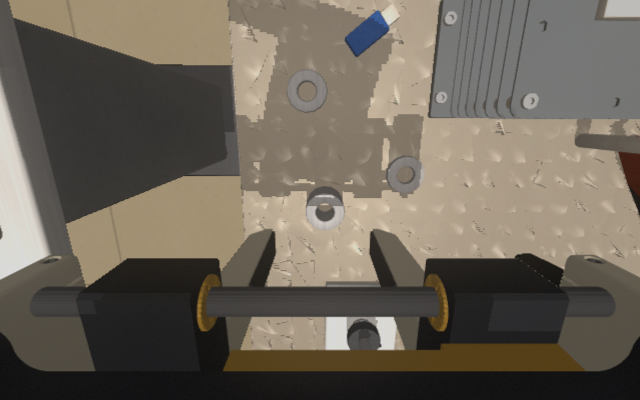

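arm_command([
  [[0, 0, -2.2, 0, 0, 0], [0, 0, -2.2, 0, 0, 0], [0, 0, -2.2, 0, 0, 0], [0, 0, -2.2, 0, 0, 0], [0, 0, -0.9, 0, 0, 0], [0, 0, 0, 0, 0, 0]],
])

```text
t: 2.58
tool_pos: [0.4402, -0.0592, 0.0066]
orientation: [-2.208, -2.231, 0.002]
force: [-0.4, -0.5, -0.3]
opening: 0.0606
gripper_force: 0.0
```

arm_command([
  [[0, 0, 0, 0, 0, 0], [0, 0, 0, 0, 0, 0], [0, 0, 0, 0, 0, 0], [0, 0, 0, 0, 0, 0], [0, 0, 0, 0, 0, 0], [0, 0, 0, 0, 0, 0]],
], gripper=-1)

```text
t: 3.08
tool_pos: [0.4423, -0.0613, 0.0088]
orientation: [2.212, 2.229, 0.002]
force: [-0.8, 0.6, 6.1]
opening: 0.0347
gripper_force: 25.0
```

Run:
```python
from h import *
im=eyes.read_camera("wrist"); cv2.imwrite("pics/w3.png",im)
s=monitor.read_state();print(s['t'],s['tool_pos'],s['opening'],s['force'],s['gripper_force'])
for u,v,z in[(430,117,0)]: 
  pass
p=proj("wrist",[.4412,-.0613,.03])[0]; print(p, proj("wrist",[.4412,-.0613,.0]))
for o in ringfind(im,*p,36): print("  ",o,onz("wrist",o[1],o[2],.03).round(4))
```

```text
3.1333 [ 0.4422232  -0.06126876  0.00877011] 0.03406140402282672 [-0.44788438  0.90256016  6.94191899] 25.00123734906083
[320.7019052  257.93867692] [[320.857616   236.61048828]]
   (80, np.float64(322.0), np.float64(261.27), 22.5, 29.5) [ 0.442  -0.0634  0.03  ]
   (90, np.float64(322.03), np.float64(261.32), 24.0, 30.3) [ 0.442  -0.0634  0.03  ]
   (100, np.float64(322.04), np.float64(261.29), 25.0, 31.0) [ 0.442  -0.0634  0.03  ]
   (110, np.float64(322.06), np.float64(261.17), 26.0, 31.8) [ 0.442  -0.0633  0.03  ]
```

Run:
```python
from h import *
print(onz("scene",342.3,208.5,.093),onz("side",329.2,185.8,.093),tri("scene",(342.3,208.5),"side",(329.2,185.8)))
```

```text
[ 0.47647637 -0.20829758  0.093     ] [ 0.47861569 -0.19676416  0.093     ] (array([ 0.48009579, -0.20652143,  0.08945622]), np.float64(0.0006746151554286372))
```

arm_command([
  [[0, 0, 2, 0, 0, 0], [0, 0, 3, 0, 0, 0], [0, 0, 3, 0, 0, 0], [0, 0, 3, 0, 0, 0], [0, 0, 2.4, 0, 0, 0], [-0.5, -2.5, 0, 0, 0, 0], [-0.5, -2.5, 0, 0, 0, 0], [-0.5, -2.5, 0, 0, 0, 0], [-0.5, -2.3, 0, 0, 0, 0], [0, 0, 0, 0, 0, 0], [0, 0, 0, 0, 0, 0]],
])

```text
t: 4.05
tool_pos: [0.4208, -0.1599, 0.1415]
orientation: [-2.215, -2.227, -0.0]
force: [-0.2, 0.7, -1.3]
opening: 0.0346
gripper_force: 25.0
```

Run:
```python
from h import *
s=monitor.read_state();print(s['t'],s['tool_pos'],s['opening'],s['force'],s['gripper_force'])
im=eyes.read_camera("wrist"); cv2.imwrite("pics/w4.png",im)
K,R,t=cam("wrist"); np.savez("w4.npz",R=R,t=t)
```

```text
4.05 [ 0.42083863 -0.15985153  0.14154166] 0.034554950895712554 [-0.1823149   0.72498454 -1.34691349] 24.996298141486477
```

View pics/w4.png

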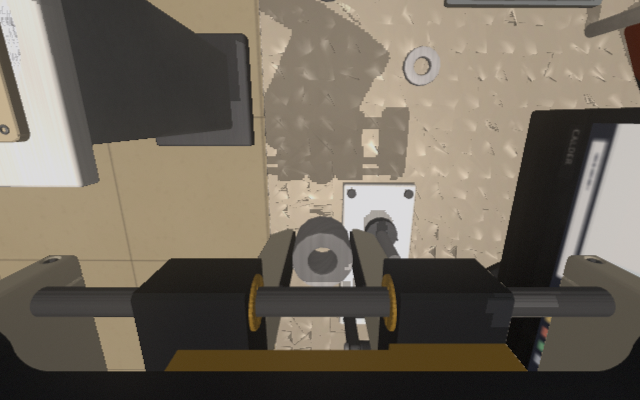

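Run:
```python
from h import *
im=cv2.imread("pics/w4.png")
print(im[200,355],im[170,380],im[200,400])
L=onz("wrist",343.5,183.5,.01);Rr=onz("wrist",413.5,183,.01);print(L,Rr,Rr-L)
e=(Rr-L)/np.linalg.norm(Rr-L); print("mid",(L+Rr)/2,"shaft",(L+Rr)/2-.05*np.array([-e[1],e[0],0]))
S=[.48,-.203]
for z in(.093,.04): print(z,proj("wrist",[*S,z]))
c=im[160:290,330:430]; cv2.imwrite("pics/w4c.png",cv2.resize(c,None,fx=4,fy=4,interpolation=cv2.INTER_CUBIC))
# subpixel edges of plate: row profiles
g=cv2.cvtColor(im,cv2.COLOR_BGR2GRAY)
print(g[195,336:352],g[195,405:422],g[178:190,365],g[178:190,400])
```

```text
[221 219 220] [106 121 133] [220 219 220]
[ 0.44379557 -0.15032944  0.01      ] [ 0.51949931 -0.14933923  0.01      ] [ 7.57037421e-02  9.90210971e-04 -5.55111512e-17]
mid [ 0.48164744 -0.14983434  0.01      ] shaft [ 0.48230139 -0.19983006  0.01      ]
0.093 [[391.48928862 265.93042779]]
0.04 [[379.35065508 240.02840099]]
[186 185 186 185 186 185 163 143 200 219 216 176  91  94  93  93] [ 83  92  91  91  90  88  88  97 159 205 176 176 172 157 151 174 173] [190 189 189 189 137 107 145 193 218 219 219 220] [177 174 175 174 131 106 127 178 209 219 220 220]
```

View pics/w4c.png

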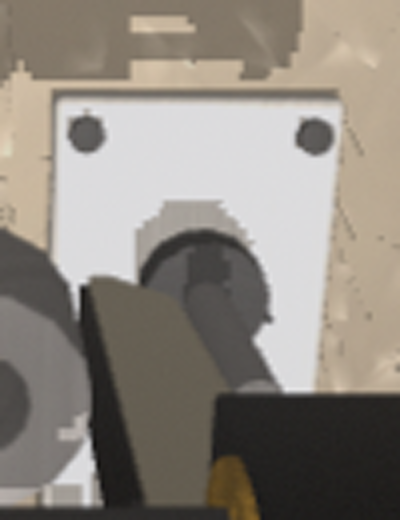

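arm_command([
  [[-1.5, -1.5, 0, 0, 0, 0], [-1.5, -1.5, 0, 0, 0, 0], [0, 0, 0, 0, 0, 0], [0, 0, 0, 0, 0, 0]],
])

```text
t: 4.43
tool_pos: [0.3912, -0.1886, 0.1416]
orientation: [-2.213, -2.229, -0.001]
force: [0.2, 1.0, -1.7]
opening: 0.0345
gripper_force: 25.0
```

Run:
```python
from h import *
s=monitor.read_state();print(s['t'],s['tool_pos'])
im=eyes.read_camera("wrist"); cv2.imwrite("pics/w5.png",im)
p=proj("wrist",[.4835,-.198,.093])[0]; print(p); 
K,R,t=cam("wrist"); print((-R.T@t).round(4)); np.savez("w5.npz",R=R,t=t)
x0,y0=370,170
cv2.imwrite("pics/w5c.png",cv2.resize(im[y0:y0+140,x0:x0+120],None,fx=4,fy=4,interpolation=cv2.INTER_CUBIC))
```

```text
4.4333 [ 0.3912181  -0.18857259  0.141576  ]
[434.67182577 228.64254767]
[ 0.3908 -0.1119  0.3077]
```

View pics/w5c.png

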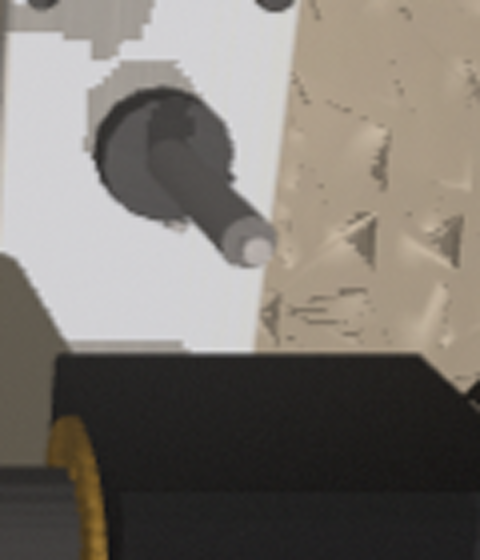

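Run:
```python
from h import *
S=onz("wrist",433.9,231.9,.093); print(S)
for z in(.032,.034,.036,.038,.04,.043): print(z,proj("wrist",[S[0],S[1],z])[0],[ (proj("wrist",[S[0]+.017*c,S[1]+.017*d,z])[0]-[370,170])*4 for c,d in((1,0),(-1,0),(0,1),(0,-1))])
# plate edge
```

```text
[ 0.48320169 -0.20086981  0.093     ]
0.032 [411.27034433 208.90302055] [array([231.1030002 , 156.06019771]), array([ 99.04432758, 155.16386196]), array([171.39794817,  91.7085247 ]), array([158.96510641, 217.48924321])]
0.034 [411.8660206  209.50836582] [array([233.92660827, 158.48428855]), array([100.98592286, 157.58253192]), array([173.86284432,  93.73570339]), array([161.26956115, 220.27891755])]
0.036 [412.46971248 210.1218568 ] [array([236.78820719, 160.94099485]), array([102.95364794, 160.03375212]), array([176.36145942,  95.7906132 ]), array([163.60452717, 223.10552755])]
0.038 [413.08158285 210.74365902] [array([239.68856889, 163.43097931]), array([104.94803387, 162.51818407]), array([178.89449013,  97.87382709]), array([165.97061448, 225.96981165])]
0.04 [413.70179904 211.37394254] [array([242.62848634, 165.95492272]), array([106.96962619, 165.03650738]), array([181.46265244,  99.98593388]), array([168.36844945, 228.8725281 ])]
0.043 [414.64814912 212.33565375] [array([247.114318  , 169.80604624]), array([110.05425705, 168.87907134]), array([185.38238325, 103.20959698]), array([172.02614073, 233.30037272])]
```

Run:
```python
from h import *
im=cv2.imread("pics/w5.png"); tp=np.array([.3912,-.1886,.1416])
for o in ringfind(im,322,258,36): print("  ",o,(onz("wrist",o[1],o[2],tp[2]+.0215)-tp).round(4))
```

```text
(80, np.float64(321.99), np.float64(261.5), 22.8, 29.9) [ 0.0001 -0.0018  0.0215]
   (90, np.float64(322.02), np.float64(261.55), 24.0, 30.8) [ 0.0001 -0.0019  0.0215]
   (100, np.float64(322.03), np.float64(261.56), 24.8, 31.7) [ 0.0001 -0.0019  0.0215]
   (110, np.float64(322.0), np.float64(261.52), 25.9, 33.0) [ 0.0001 -0.0018  0.0215]
   (140, np.float64(347.83), np.float64(266.54), 4.2, 6.0) [ 0.015  -0.0049  0.0215]
```

Run:
```python
from h import *
a=cv2.imread("pics/w4.png");b=cv2.imread("pics/w5.png")
K,_,_=cam("wrist"); P=[]
for f in("w4","w5"):
    d=np.load(f+".npz"); P.append(K@np.c_[d['R'],d['t']])
for (u,v) in [(530,110),(572,140),(596,132),(562,272),(415,62),(351,192),(408,193)]:
    best=None
    for r in (10,):
        T=a[v-r:v+r+1,max(u-r,0):u+r+1]
        m=cv2.matchTemplate(b,T,cv2.TM_CCOEFF_NORMED); _,s,_,l=cv2.minMaxLoc(m)
        q=(l[0]+r,l[1]+r); X=cv2.triangulatePoints(P[0],P[1],np.array([[u],[v]],float),np.array([[q[0]],[q[1]]],float)); X=(X[:3]/X[3]).ravel()
        print((u,v),q,round(s,2),X.round(3))
# scene/side monitor lower-left corner
print(tri("scene",(330,187),"side",(271,172)))
for z in(.05,.1,.15,.2):print(z,onz("scene",330,187,z).round(3),onz("scene",342,92,z+.2).round(3))
```

```text
(530, 110) (578, 70) 0.99 [ 0.581 -0.076  0.08 ]
(572, 140) (629, 95) 0.89 [ 0.589 -0.096  0.115]
(596, 132) (516, 283) 0.9 [ 0.349 -0.076  0.373]
(562, 272) (434, 215) 0.77 [ 0.38  -0.08   0.346]
(415, 62) (449, 29) 0.91 [ 0.511 -0.029  0.005]
(351, 192) (380, 166) 0.88 [ 0.452 -0.16   0.011]
(408, 193) (438, 167) 0.97 [ 0.515 -0.161  0.009]
(array([ 0.60932858, -0.10214672,  0.11841767]), np.float64(0.12566800948439374))
0.05 [ 0.588 -0.09   0.05 ] [0.908 0.06  0.25 ]
0.1 [ 0.54  -0.119  0.1  ] [0.83  0.016 0.3  ]
0.15 [ 0.492 -0.147  0.15 ] [ 0.752 -0.028  0.35 ]
0.2 [ 0.444 -0.176  0.2  ] [ 0.674 -0.073  0.4  ]
```

Run:
```python
from h import *
K,_,_=cam("wrist"); 
for f,rows in(("w4",(115,140,170,200,230,245)),("w5",(80,110,140,170,200,220))):
    im=cv2.cvtColor(cv2.imread(f"pics/{f}.png"),cv2.COLOR_BGR2GRAY); d=np.load(f+".npz");R,t=d['R'],d['t'];c=-R.T@t
    for v in rows:
        row=im[v,440:].astype(int); u=440+next((i for i in range(len(row)-8) if (row[i:i+8]<45).all()),-1)
        dd=R.T@np.linalg.inv(K)@np.array([u,v,1.]); print(f,u,v,(c+dd*(.08-c[2])/dd[2]).round(3), im[v,u-6:u+6].tolist())
for p in((330,187),(400,211),(470,232)): print(onz("scene",*p,.08).round(3))
```

```text
w4 531 115 [ 0.582 -0.079  0.08 ] [158, 157, 156, 156, 156, 131, 42, 37, 36, 37, 38, 37]
w4 526 140 [ 0.582 -0.098  0.08 ] [157, 157, 157, 157, 158, 130, 35, 36, 34, 33, 34, 34]
w4 520 170 [ 0.582 -0.122  0.08 ] [159, 159, 159, 158, 159, 133, 35, 34, 33, 33, 33, 32]
w4 514 200 [ 0.582 -0.148  0.08 ] [161, 159, 158, 158, 158, 131, 33, 34, 33, 32, 35, 33]
w4 508 230 [ 0.582 -0.175  0.08 ] [158, 159, 159, 158, 138, 72, 29, 31, 30, 29, 29, 30]
w4 505 245 [ 0.582 -0.189  0.08 ] [157, 158, 159, 159, 134, 52, 30, 28, 29, 25, 28, 27]
w5 578 80 [ 0.583 -0.083  0.08 ] [148, 148, 149, 149, 148, 122, 33, 31, 32, 30, 34, 30]
w5 571 110 [ 0.583 -0.104  0.08 ] [150, 149, 148, 147, 129, 67, 29, 29, 28, 29, 30, 28]
w5 563 140 [ 0.582 -0.127  0.08 ] [154, 157, 154, 151, 150, 125, 31, 30, 29, 27, 29, 28]
w5 556 170 [ 0.582 -0.151  0.08 ] [148, 152, 159, 162, 159, 130, 30, 29, 27, 29, 27, 27]
w5 549 200 [ 0.582 -0.177  0.08 ] [150, 150, 148, 149, 134, 80, 28, 29, 27, 28, 29, 28]
w5 544 220 [ 0.582 -0.195  0.08 ] [149, 148, 148, 148, 149, 123, 27, 27, 28, 27, 28, 26]
[ 0.559 -0.107  0.08 ]
[ 0.588 -0.374  0.08 ]
[ 0.626 -0.607  0.08 ]
```

arm_command([
  [[2.3, -0.25, 0, 0, 0, 0], [2.3, -0.25, 0, 0, 0, 0], [2.3, -0.25, 0, 0, 0, 0], [2.3, -0.3, 0, 0, 0, 0], [0, 0, 0, 0, 0, 0], [0, 0, 0, 0, 0, 0], [0, 0, -1.5, 0, 0, 0], [0, 0, -1.5, 0, 0, 0], [0, 0, 0, 0, 0, 0], [0, 0, 0, 0, 0, 0]],
])

```text
t: 5.32
tool_pos: [0.4821, -0.1985, 0.1109]
orientation: [-2.21, -2.229, 0.001]
force: [0.6, 0.1, -1.2]
opening: 0.0345
gripper_force: 25.0
```

Run:
```python
from h import *
s=monitor.read_state();print(s['t'],s['tool_pos'],s['force'])
im=eyes.read_camera("wrist"); cv2.imwrite("pics/w6.png",im)
for z in(.093,.15):print(proj("wrist",[.4832,-.2009,z]))
x0,y0=280,210
c=cv2.resize(im[y0:y0+90,x0:x0+90],None,fx=4,fy=4,interpolation=cv2.INTER_CUBIC);cv2.imwrite("pics/w6c.png",c)
g=cv2.cvtColor(im,cv2.COLOR_BGR2GRAY)
print(g[250:275:2,308:338:2])
```

```text
5.3167 [ 0.48211638 -0.19848554  0.11085942] [ 0.601421    0.05028568 -1.24558124]
[[322.85525983 233.26814474]]
[[323.0303757  276.86753494]]
[[137 132 123  93 187 231 231 232 232 231 160  98 119 133 133]
 [133 123  86  83  85  92 122 128 110  99  84  82  86 121 134]
 [131  80  83  83  84  84  86  83  85  86  83  84  84  84 128]
 [112  80  80  83  84  83  85  84  87  83  85  86  85  81  99]
 [ 83  79  81  84  82  85  86  85  83  84  86  84  85  81  92]
 [ 81  79  83  83  83  84  83  83  84  87  84  87  82  81  82]
 [ 83  79  80  82  81  81  83  85  88  84  87  84  82  83  83]
 [101  81  81  81  82  83  86  86  85  87  86  82  84  83 100]
 [125  83  83  82  85  86  85  84  86  87  84  82  83  83 110]
 [135 104  83  84  84  84  86  87  86  84  82  86  85 101 133]
 [136 131  98  84  85  87  87  86  84  83  85  86  98 134 134]
 [137 133 134 111  95  90  84  84  84  87  95 120 137 137 133]
 [135 133 135 139 138 132 107 109 119 131 140 138 135 135 133]]
```

arm_command([
  [[0.1, -0.05, -0.5, 0, 0, 0], [0, 0, -1, 0, 0, 0], [0, 0, -1, 0, 0, 0], [0, 0, -1, 0, 0, 0], [0, 0, 0, 0, 0, 0]],
])

```text
t: 5.78
tool_pos: [0.4824, -0.1991, 0.0735]
orientation: [-2.21, -2.227, 0.002]
force: [-0.3, 0.3, -2.6]
opening: 0.0342
gripper_force: 25.0
```

arm_command([
  [[0, 0, -1, 0, 0, 0], [0, 0, -1, 0, 0, 0], [0, 0, -0.8, 0, 0, 0], [0, 0, -0.3, 0, 0, 0], [0, 0, 0, 0, 0, 0], [0, 0, 0, 0, 0, 0]],
])

```text
t: 6.28
tool_pos: [0.4842, -0.2, 0.0454]
orientation: [-2.212, -2.23, 0.0]
force: [0.8, -0.2, -1.2]
opening: 0.0346
gripper_force: 25.0
```

arm_command([
  [[0, 0, -0.15, 0, 0, 0], [0, 0, -0.15, 0, 0, 0], [0, 0, 0, 0, 0, 0], [0, 0, 0, 0, 0, 0]],
])

```text
t: 6.62
tool_pos: [0.4844, -0.2001, 0.0428]
orientation: [2.212, 2.23, 0.0]
force: [-0.3, 0.2, -1.1]
opening: 0.0345
gripper_force: 25.0
```

arm_command([
  [[0, 0, -0.15, 0, 0, 0], [0, 0, 0, 0, 0, 0], [0, 0, 0, 0, 0, 0]],
])

```text
t: 6.87
tool_pos: [0.4847, -0.2003, 0.0419]
orientation: [2.212, 2.23, 0.0]
force: [-2.1, 1.2, 6.6]
opening: 0.0346
gripper_force: 25.0
```

arm_command([
  [[0, 0, -0.1, 0, 0, 0], [0, 0, 0, 0, 0, 0], [0, 0, 0, 0, 0, 0]],
])

```text
t: 7.12
tool_pos: [0.4847, -0.2003, 0.0419]
orientation: [2.212, 2.23, 0.0]
force: [-7.9, 3.7, 14.9]
opening: 0.0341
gripper_force: 25.0
```

arm_command([
  [[0, 0, 0, 0, 0, 0], [0, 0, 0, 0, 0, 0], [0, 0, 0, 0, 0, 0]],
], gripper=0.3)

```text
t: 7.37
tool_pos: [0.4843, -0.2001, 0.04]
orientation: [2.212, 2.23, 0.0]
force: [-0.4, -0.3, 0.4]
opening: 0.0497
gripper_force: 0.0
```

arm_command([
  [[0, 0, 2.5, 0, 0, 0], [0, 0, 3.5, 0, 0, 0], [0, 0, 3.5, 0, 0, 0], [0, 0, 2.5, 0, 0, 0], [-1, 4, 0, 0, 0, 0], [-1, 4, 0, 0, 0, 0], [-1, 4, 0, 0, 0, 0], [-1, 4, 0, 0, 0, 0], [-1, 4, 0, 0, 0, 0], [-1, 4, 0, 0, 0, 0], [0, 0, -2, 0, 0, 0], [0, 0, -2, 0, 0, 0]],
])

```text
t: 8.37
tool_pos: [0.425, 0.0425, 0.1209]
orientation: [2.205, 2.234, 0.004]
force: [-0.3, -0.8, -0.3]
opening: 0.0604
gripper_force: 0.0
```

arm_command([
  [[0, 0, 0, 0, 0, 0], [0, 0, 0, 0, 0, 0]],
])

```text
t: 8.53
tool_pos: [0.4231, 0.0401, 0.1192]
orientation: [-2.211, -2.229, 0.003]
force: [0.4, 1.0, -0.3]
opening: 0.0605
gripper_force: 0.0
```

Run:
```python
from h import *
s=monitor.read_state();print(s['t'],s['tool_pos'],s['force'],s['opening'])
im=eyes.read_camera("wrist"); cv2.imwrite("pics/w7.png",im)
for P in([.4237,.0423,.008],[.4086,.133,.008]):
    p=proj("wrist",P)[0]; print(p); 
    for o in ringfind(im,*p,26): print("  ",o,onz("wrist",o[1],o[2],.008).round(4))
```

```text
8.5333 [0.42312567 0.04008929 0.11919345] [ 0.41683047  0.9915099  -0.25050212] 0.06047090163750461
[322.04990503 193.34350059]
   (190, np.float64(324.01), np.float64(194.21), 11.2, 13.2) [0.4257 0.0414 0.008 ]
[306.54860444  99.4005645 ]
   (130, np.float64(308.32), np.float64(102.84), 20.4, 20.8) [0.4102 0.13   0.008 ]
   (140, np.float64(330.72), np.float64(101.03), 6.2, 8.4) [0.4312 0.1317 0.008 ]
```

arm_command([
  [[0.2, 0, -2.5, 0, 0, 0], [0, 0, -2.5, 0, 0, 0], [0, 0, -2.5, 0, 0, 0], [0, 0, -2.5, 0, 0, 0], [0, 0, -1.2, 0, 0, 0], [0, 0, -0.5, 0, 0, 0], [0, 0, 0, 0, 0, 0], [0, 0, 0, 0, 0, 0]],
])

```text
t: 9.25
tool_pos: [0.4275, 0.0395, 0.0044]
orientation: [2.213, 2.229, 0.002]
force: [-0.2, 0.6, -0.8]
opening: 0.0601
gripper_force: 0.0
```

Run:
```python
from h import *
s=monitor.read_state();print(s['t'],s['tool_pos'],s['force'],s['opening'])
im=eyes.read_camera("wrist"); cv2.imwrite("pics/w8.png",im)
p=proj("wrist",[.425,.041,.008])[0]; print(p)
for o in ringfind(im,*p,36): print("  ",o,onz("wrist",o[1],o[2],.008).round(4))
```

```text
9.25 [0.42745995 0.03951275 0.00442423] [-0.16139454  0.59728838 -0.76938688] 0.06013683573049412
[317.95025731 242.24309561]
   (130, np.float64(318.73), np.float64(242.1), 26.7, 33.0) [0.4255 0.0411 0.008 ]
```

arm_command([
  [[-0.15, 0.15, -0.15, 0, 0, 0], [0, 0, 0, 0, 0, 0], [0, 0, 0, 0, 0, 0]],
])

```text
t: 9.55
tool_pos: [0.4253, 0.0415, 0.0024]
orientation: [2.212, 2.23, 0.001]
force: [-0.7, 0.1, -0.3]
opening: 0.0604
gripper_force: 0.0
```

arm_command([
  [[0, 0, 0, 0, 0, 0], [0, 0, 0, 0, 0, 0], [0, 0, 0, 0, 0, 0], [0, 0, 0, 0, 0, 0], [0, 0, 0, 0, 0, 0], [0, 0, 0, 0, 0, 0]],
], gripper=-1)

```text
t: 10.05
tool_pos: [0.4248, 0.0415, 0.0016]
orientation: [-2.212, -2.23, 0.0]
force: [-0.8, 0.1, 0.6]
opening: 0.0345
gripper_force: 25.0
```

arm_command([
  [[0, 0, 1, 0, 0, 0], [0, 0, 2.5, 0, 0, 0], [0, 0, 2.5, 0, 0, 0], [0, 0, 2.5, 0, 0, 0], [0, 0, 2.5, 0, 0, 0], [0, 0, 1, 0, 0, 0], [0, 0, 0, 0, 0, 0], [0, 0, 0, 0, 0, 0]],
])

```text
t: 10.72
tool_pos: [0.425, 0.0414, 0.1216]
orientation: [2.212, 2.23, 0.001]
force: [-0.5, 0.6, -0.8]
opening: 0.0339
gripper_force: 25.0
```

Run:
```python
from h import *
s=monitor.read_state();print(s['t'],s['tool_pos'],s['force'],s['opening'])
im=eyes.read_camera("wrist"); cv2.imwrite("pics/w9.png",im); tp=s['tool_pos']
p=proj("wrist",tp)[0]; print(p)
for o in ringfind(im,*p,36): print("  ",o,(onz("wrist",o[1],o[2],tp[2]+.004)-tp).round(4))
```

```text
10.7167 [0.42499483 0.04143353 0.12158815] [-0.52778257  0.61831005 -0.79850727] 0.03391314245280821
[323.83945594 242.91928232]
   (140, np.float64(322.1), np.float64(244.84), 20.5, 24.8) [-0.0011  0.0005  0.004 ]
   (150, np.float64(322.12), np.float64(244.94), 19.9, 24.3) [-0.0011  0.0005  0.004 ]
   (160, np.float64(322.11), np.float64(245.01), 19.4, 23.7) [-0.0011  0.0004  0.004 ]
   (170, np.float64(322.1), np.float64(245.04), 18.8, 23.1) [-0.0011  0.0004  0.004 ]
   (180, np.float64(322.03), np.float64(245.06), 18.1, 22.2) [-0.0011  0.0004  0.004 ]
   (200, np.float64(319.17), np.float64(240.91), 7.2, 9.0) [-0.0029  0.0032  0.004 ]
   (210, np.float64(319.13), np.float64(240.46), 5.7, 6.8) [-0.003   0.0035  0.004 ]
```

arm_command([
  [[0.98, -4.04, 0, 0, 0, 0], [0.98, -4.04, 0, 0, 0, 0], [0.98, -4.04, 0, 0, 0, 0], [0.98, -4.04, 0, 0, 0, 0], [0.98, -4.04, 0, 0, 0, 0], [0.98, -4.04, 0, 0, 0, 0], [0, 0, 0, 0, 0, 0], [0, 0, -1.5, 0, 0, 0], [0, 0, 0, 0, 0, 0], [0, 0, 0, 0, 0, 0]],
])

```text
t: 11.6
tool_pos: [0.4815, -0.1999, 0.1037]
orientation: [-2.209, -2.226, 0.003]
force: [0.3, -0.1, -0.5]
opening: 0.0342
gripper_force: 25.0
```

Run:
```python
from h import *
s=monitor.read_state();print(s['t'],s['tool_pos'],s['force'],s['opening'])
im=eyes.read_camera("wrist"); cv2.imwrite("pics/w10.png",im); tp=s['tool_pos']
p=proj("wrist",tp)[0]; print(p, proj("wrist",[.4832,-.2009,.093]))
g=cv2.cvtColor(im,cv2.COLOR_BGR2GRAY); print(g[230:260:2,306:342:2])
```

```text
11.6 [ 0.48149254 -0.19992584  0.10373179] [ 0.27717284 -0.12018843 -0.5236859 ] 0.03424310000779523
[321.21794416 241.22401149] [[323.81298191 235.98307649]]
[[139 140 139 141 141 136 135 139 138 140 139 136 137 137 137 135 135 136]
 [137 139 139 140 140 135 134 137 137 139 138 134 136 137 136 132 134 136]
 [137 138 138 139 138 134 133 136 134 136 136 134 136 135 135 132 134 136]
 [136 137 136 139 135 134 118 120 140 141 140 131 134 135 136 133 132 136]
 [136 137 137 136 158 197 109 118 141 141 140 139 111 127 135 131 132 135]
 [136 136 130 203 219 193 168 105 136 139 141 128 118 174 132 130 133 135]
 [136 135 149 230 230 228 223 188 146 115 128 152 185 187 178 129 132 135]
 [136 128 208 230 231 232 231 231 230 226 226 228 228 230 214 124 132 135]
 [135 117 213 231 230 230 230 231 231 230 231 231 231 231 208 118 132 135]
 [136 120 167 231 230 230 231 231 231 230 230 230 231 230 176 107 132 136]
 [136 121  91 230 230 231 231 231 230 231 231 231 231 219  89 119 133 135]
 [136 131  90  98 218 231 231 230 231 231 231 231 230 107  89 130 133 136]
 [136 135 122  88  92 172 217 231 230 231 231 164  99  89 111 131 132 134]
 [136 135 134 108  92  87  89 101 102 103  92  88  90 105 136 132 132 135]
 [134 134 137 138 118  97  92  88  90  92  93  99 120 139 135 131 132 135]]
```

arm_command([
  [[0.15, -0.1, 0, 0, 0, 0], [0, 0, 0, 0, 0, 0], [0, 0, -0.8, 0, 0, 0], [0, 0, -0.8, 0, 0, 0], [0, 0, -0.8, 0, 0, 0], [0, 0, -0.6, 0, 0, 0], [0, 0, -0.4, 0, 0, 0], [0, 0, 0, 0, 0, 0], [0, 0, 0, 0, 0, 0]],
])

```text
t: 12.4
tool_pos: [0.4848, -0.2018, 0.0722]
orientation: [-2.212, -2.23, 0.0]
force: [0.2, 1.0, -1.0]
opening: 0.034
gripper_force: 25.0
```

arm_command([
  [[0, 0, -0.25, 0, 0, 0], [0, 0, 0, 0, 0, 0], [0, 0, 0, 0, 0, 0]],
])

```text
t: 12.65
tool_pos: [0.4849, -0.2018, 0.07]
orientation: [-2.212, -2.23, 0.0]
force: [-1.1, 1.7, -1.9]
opening: 0.0341
gripper_force: 25.0
```

arm_command([
  [[0, 0, -0.25, 0, 0, 0], [0, 0, 0, 0, 0, 0], [0, 0, 0, 0, 0, 0]],
])

```text
t: 12.9
tool_pos: [0.4849, -0.2018, 0.0674]
orientation: [-2.212, -2.23, 0.0]
force: [-1.4, 3.2, -1.3]
opening: 0.0343
gripper_force: 25.0
```

arm_command([
  [[0, 0, -0.15, 0, 0, 0], [0, 0, 0, 0, 0, 0], [0, 0, 0, 0, 0, 0]],
])

```text
t: 13.15
tool_pos: [0.4849, -0.2018, 0.066]
orientation: [-2.212, -2.23, 0.0]
force: [-2.1, 3.2, -0.3]
opening: 0.0343
gripper_force: 25.0
```

arm_command([
  [[-0.05, 0.1, -0.15, 0, 0, 0], [0, 0, 0, 0, 0, 0], [0, 0, 0, 0, 0, 0]],
])

```text
t: 13.4
tool_pos: [0.4851, -0.2014, 0.0649]
orientation: [2.212, 2.229, 0.0]
force: [-0.1, -0.5, -0.0]
opening: 0.0341
gripper_force: 25.0
```

arm_command([
  [[0, 0, -0.12, 0, 0, 0], [0, 0, 0, 0, 0, 0], [0, 0, 0, 0, 0, 0]],
])

```text
t: 13.65
tool_pos: [0.4851, -0.2015, 0.0647]
orientation: [2.212, 2.229, 0.0]
force: [-3.9, 1.3, 7.1]
opening: 0.0339
gripper_force: 25.0
```

arm_command([
  [[0, 0, -0.1, 0, 0, 0], [0, 0, 0, 0, 0, 0], [0, 0, 0, 0, 0, 0]],
])

```text
t: 13.9
tool_pos: [0.4852, -0.2015, 0.0646]
orientation: [2.211, 2.229, 0.0]
force: [-7.4, 4.1, 17.2]
opening: 0.0344
gripper_force: 25.0
```

arm_command([
  [[0, 0, 0, 0, 0, 0], [0, 0, 0, 0, 0, 0], [0, 0, 0, 0, 0, 0], [0, 0, 2, 0, 0, 0], [0, 0, 3, 0, 0, 0], [-1, 0, 1.5, 0, 0, 0], [-1, 1, 0, 0, 0, 0]],
], gripper=0.3)

```text
t: 14.48
tool_pos: [0.4671, -0.1933, 0.1319]
orientation: [2.208, 2.225, 0.002]
force: [0.7, 0.1, 0.2]
opening: 0.0604
gripper_force: 0.0
```

arm_command([
  [[-1.5, 2, 0, 0, 0, 7], [-1.5, 2.5, 0, 0, 0, 7], [-1, 3, 0, 0, 0, 7], [-0.5, 3, 0, 0, 0, 7], [-0.5, 3, 0, 0, 0, 7], [-0.5, 3, 0, 0, 0, 7], [0, 3, 0, 0, 0, 7], [0, 3, 0, 0, 0, 7], [0, 3, 0, 0, 0, 7], [0, 3, 0, 0, 0, 7], [0, 3, 0, 0, 0, 7], [0, 0, 0, 0, 0, 7]],
])

```text
t: 15.48
tool_pos: [0.4093, 0.1282, 0.1275]
orientation: [0.137, 3.138, 0.003]
force: [1.2, 0.1, 0.0]
opening: 0.0605
gripper_force: 0.0
```

arm_command([
  [[0, 0, 0, 0, 0, 0], [0, 0, 0, 0, 0, 0]],
])

```text
t: 15.65
tool_pos: [0.4095, 0.1241, 0.1272]
orientation: [-0.156, -3.138, 0.001]
force: [-0.5, 0.0, -0.1]
opening: 0.0603
gripper_force: 0.0
```

Run:
```python
from h import *
s=monitor.read_state();print(s['t'],s['tool_pos'],s['orientation'],s['force'],s['opening'])
im=eyes.read_camera("wrist"); cv2.imwrite("pics/w11.png",im)
p=proj("wrist",[.4102,.130,.008])[0]; print(p); 
for o in ringfind(im,*p,26): print("  ",o,onz("wrist",o[1],o[2],.008).round(4))
```

```text
15.65 [0.4094709  0.12408515 0.12720854] [-1.56264013e-01 -3.13750393e+00  6.00106090e-04] [-0.45863141  0.03929549 -0.13312847] 0.06028291060793092
[328.3138971  194.17256063]
   (120, np.float64(327.75), np.float64(192.77), 17.5, 18.2) [0.4086 0.1296 0.008 ]
```

arm_command([
  [[0, 0.55, -2.5, 0, 0, 0], [0, 0, -2.5, 0, 0, 0], [0, 0, -2.5, 0, 0, 0], [0, 0, -2.5, 0, 0, 0], [0, 0, -1.5, 0, 0, 0], [0, 0, -0.5, 0, 0, 0], [0, 0, 0, 0, 0, 0], [0, 0, 0, 0, 0, 0], [0, 0, 0, 0, 0, 0]],
])

```text
t: 16.45
tool_pos: [0.4109, 0.1294, 0.0089]
orientation: [0.154, 3.136, 0.001]
force: [0.4, -0.4, 0.4]
opening: 0.0606
gripper_force: 0.0
```

Run:
```python
from h import *
s=monitor.read_state();print(s['t'],s['tool_pos'],s['force'],s['opening'])
im=eyes.read_camera("wrist"); cv2.imwrite("pics/w12.png",im)
p=proj("wrist",[.409,.1297,.008])[0]; print(p)
for o in ringfind(im,*p,36): print("  ",o,onz("wrist",o[1],o[2],.008).round(4))
```

```text
16.45 [0.41089914 0.12942988 0.00886257] [ 0.39038029 -0.44850743  0.36286504] 0.06062426999351062
[321.99100163 238.71673709]
   (130, np.float64(322.64), np.float64(238.11), 26.0, 28.6) [0.4086 0.1302 0.008 ]
   (140, np.float64(327.3), np.float64(263.62), 3.0, 4.1) [0.4271 0.1314 0.008 ]
```

Lower 6.5 mm, shift x −2 mm, close and lift.

arm_command([
  [[-0.2, 0.05, -0.3, 0, 0, 0], [0, 0, -0.35, 0, 0, 0], [0, 0, 0, 0, 0, 0], [0, 0, 0, 0, 0, 0]],
])

```text
t: 16.83
tool_pos: [0.4074, 0.1301, 0.0008]
orientation: [-0.152, -3.138, 0.0]
force: [0.5, 0.2, -0.3]
opening: 0.0605
gripper_force: 0.0
```

arm_command([
  [[0, 0, 0, 0, 0, 0], [0, 0, 0, 0, 0, 0], [0, 0, 0, 0, 0, 0], [0, 0, 0, 0, 0, 0], [0, 0, 0, 0, 0, 0], [0, 0, 0, 0, 0, 0]],
], gripper=-1)

```text
t: 17.33
tool_pos: [0.4076, 0.1301, 0.001]
orientation: [0.152, 3.138, 0.0]
force: [0.1, -0.4, -0.0]
opening: 0.0342
gripper_force: 25.0
```

arm_command([
  [[0, 0, 1, 0, 0, 0], [0, 0, 2.5, 0, 0, 0], [0, 0, 2.5, 0, 0, 0], [0, 0, 2.5, 0, 0, 0], [0, 0, 2.5, 0, 0, 0], [0, 0, 1, 0, 0, 0], [0, 0, 0, 0, 0, 0], [0, 0, 0, 0, 0, 0]],
])

```text
t: 18.0
tool_pos: [0.4078, 0.1301, 0.1209]
orientation: [0.152, 3.137, 0.0]
force: [-0.3, -0.4, -1.2]
opening: 0.0344
gripper_force: 25.0
```

arm_command([
  [[0, -3, 0, 0, 0, -7], [0, -3, 0, 0, 0, -7], [0, -3, 0, 0, 0, -7], [0, -3, 0, 0, 0, -7], [0, -3, 0, 0, 0, -7], [0.5, -3, 0, 0, 0, -7], [0.5, -3, 0, 0, 0, -7], [0.5, -3, 0, 0, 0, -7], [1, -3, 0, 0, 0, -7], [1.2, -2.5, 0, 0, 0, -7], [1.5, -2.5, 0, 0, 0, -7], [1.5, -1, 0, 0, 0, -7]],
])

```text
t: 19.0
tool_pos: [0.4734, -0.2024, 0.1182]
orientation: [-2.22, -2.219, 0.003]
force: [0.1, 0.2, 0.0]
opening: 0.0343
gripper_force: 25.0
```

arm_command([
  [[0.9, 0, 0, 0, 0, 0], [0, 0, -1.2, 0, 0, 0], [0, 0, 0, 0, 0, 0], [0, 0, 0, 0, 0, 0]],
])

```text
t: 19.33
tool_pos: [0.4815, -0.1981, 0.1063]
orientation: [-2.205, -2.231, 0.002]
force: [-0.3, -0.8, -0.6]
opening: 0.0343
gripper_force: 25.0
```

Run:
```python
from h import *
s=monitor.read_state();print(s['t'],s['tool_pos'],s['orientation'],s['force'],s['opening'])
im=eyes.read_camera("wrist"); cv2.imwrite("pics/w13.png",im); tp=s['tool_pos']
p=proj("wrist",tp)[0]; print(p, proj("wrist",[.4835,-.2009,.093]))
for o in ringfind(im,322,245,36): print("  ",o,(onz("wrist",o[1],o[2],tp[2]+.004)-tp).round(4))
g=cv2.cvtColor(im,cv2.COLOR_BGR2GRAY); print(g[228:262:2,304:344:2])
```

```text
19.3333 [ 0.48152734 -0.19806274  0.10632456] [-2.20484057e+00 -2.23116683e+00  2.13201071e-03] [-0.28470419 -0.81918989 -0.59732046] 0.03427475678810772
[321.58668518 240.95640372] [[324.48955989 236.72328727]]
[[117 136 139 138 136 136 137 137 138 138 139 138 138 138 139 139 139 139
  109  89]
 [139 139 139 139 139 139 139 140 140 139 139 140 141 141 139 140 140 140
  138 110]
 [140 140 140 139 140 139 139 139 139 137 139 138 138 139 140 139 140 139
  139 136]
 [141 140 139 139 137 137 137 135 135 134 132 133 132 133 133 133 134 135
  135 137]
 [135 133 134 134 134 133 131 119 120 137 139 136 134 136 137 137 137 137
  137 137]
 [138 139 137 136 135 172 193 108 120 143 141 141 137 117 135 138 138 140
  140 139]
 [137 138 138 135 157 200 205 129 114 140 139 139 133 105 171 136 138 137
  136 137]
 [139 138 137 145 189 194 199 201 152 112 135 129 111 199 205 134 132 134
  133 133]
 [137 137 129 174 229 193 193 197 202 195 189 196 203 202 198 179 130 133
  133 134]
 [135 133 122 195 230 229 210 187 192 193 195 198 196 195 190 173 116 136
  136 136]
 [137 137 116 166 231 230 231 230 226 218 191 198 200 207 217 167 115 135
  136 136]
 [135 135 123  90 230 231 231 231 230 231 230 230 231 231 224  90 118 138
  138 138]
 [137 136 132  88 134 231 230 230 230 231 230 231 230 230 154  89 126 135
  133 153]
 [136 136 134 107  87 113 201 230 230 230 230 230 218 124  86 106 134 135
  134 190]
 [133 133 133 132  99  86  87 115 131 152 145 101  84  90  95 129 136 134
  134 133]
 [134 135 135 135 130 104  93  90  89  89  89  90  92 106 136 136 136 135
  134 133]
 [135 137 136 137 138 138 131 100 100  98  99 107 124 136 132 131 132 130
  129 129]]
```

arm_command([
  [[0.2, 0, 0, 0, 0, 0], [0, 0, 0, 0, 0, 0], [0, 0, -0.8, 0, 0, 0], [0, 0, -0.8, 0, 0, 0], [0, 0, -0.4, 0, 0, 0], [0, 0, 0, 0, 0, 0], [0, 0, 0, 0, 0, 0]],
])

```text
t: 19.97
tool_pos: [0.485, -0.1997, 0.0882]
orientation: [-2.212, -2.229, 0.001]
force: [0.6, -0.3, -1.0]
opening: 0.0345
gripper_force: 25.0
```

arm_command([
  [[0, 0, -0.4, 0, 0, 0], [0, 0, -0.3, 0, 0, 0], [0, 0, 0, 0, 0, 0], [0, 0, 0, 0, 0, 0]],
])

```text
t: 20.3
tool_pos: [0.4855, -0.1999, 0.0817]
orientation: [-2.212, -2.23, -0.0]
force: [-1.3, 0.0, -0.8]
opening: 0.0348
gripper_force: 25.0
```

arm_command([
  [[-0.05, 0, -0.4, 0, 0, 0], [0, 0, -0.3, 0, 0, 0], [0, 0, 0, 0, 0, 0], [0, 0, 0, 0, 0, 0]],
])

```text
t: 20.63
tool_pos: [0.485, -0.1999, 0.0746]
orientation: [-2.212, -2.23, 0.0]
force: [-1.0, 0.3, -0.4]
opening: 0.0345
gripper_force: 25.0
```

arm_command([
  [[0, 0, -0.2, 0, 0, 0], [0, 0, 0, 0, 0, 0], [0, 0, 0, 0, 0, 0]],
])

```text
t: 20.88
tool_pos: [0.4851, -0.1999, 0.0729]
orientation: [-2.212, -2.23, -0.0]
force: [0.6, 0.9, -0.5]
opening: 0.0345
gripper_force: 25.0
```

arm_command([
  [[0, 0, -0.1, 0, 0, 0], [0, 0, 0, 0, 0, 0], [0, 0, 0, 0, 0, 0]],
])

```text
t: 21.13
tool_pos: [0.4852, -0.2, 0.0721]
orientation: [2.212, 2.23, 0.0]
force: [-0.3, -0.3, 0.1]
opening: 0.0343
gripper_force: 25.0
```

arm_command([
  [[0, 0, -0.1, 0, 0, 0], [0, 0, 0, 0, 0, 0], [0, 0, 0, 0, 0, 0]],
])

```text
t: 21.38
tool_pos: [0.4853, -0.2001, 0.072]
orientation: [2.212, 2.23, 0.0]
force: [-3.6, 2.2, 7.7]
opening: 0.0345
gripper_force: 25.0
```

arm_command([
  [[0, 0, -0.08, 0, 0, 0], [0, 0, 0, 0, 0, 0], [0, 0, 0, 0, 0, 0]],
])

```text
t: 21.63
tool_pos: [0.4854, -0.2002, 0.0719]
orientation: [2.212, 2.23, 0.0]
force: [-6.7, 3.5, 14.5]
opening: 0.0343
gripper_force: 25.0
```

arm_command([
  [[0, 0, 0, 0, 0, 0], [0, 0, 0, 0, 0, 0], [0, 0, 0, 0, 0, 0], [0, 0, 2, 0, 0, 0], [0, 0, 3.5, 0, 0, 0], [0, 0, 4, 0, 0, 0], [0, 0, 4, 0, 0, 0], [0, 0, 4, 0, 0, 0], [0, 0, 4, 0, 0, 0], [0, 0, 0, 0, 0, 0]],
], gripper=0.3)

```text
t: 22.47
tool_pos: [0.4881, -0.2015, 0.2949]
orientation: [2.203, 2.221, 0.006]
force: [1.2, -0.4, 1.3]
opening: 0.0605
gripper_force: 0.0
```

Run:
```python
from h import *
s=monitor.read_state();print(s['t'],s['tool_pos'],s['force'])
a=eyes.read_camera("side"); w=eyes.read_camera("wrist")
a=cv2.resize(a[120:230,290:390],None,fx=4,fy=4,interpolation=cv2.INTER_CUBIC); w=cv2.resize(w[150:300,240:410],None,fx=2.34,fy=2.94,interpolation=cv2.INTER_CUBIC)
w=cv2.resize(w,(390,440)); cv2.imwrite("pics/m1.png",np.hstack([a,w]))
K,R,t=cam("wrist")
for z in(.033,.063,.079,.093): print(z,proj("wrist",[.484,-.2005,z]),proj("side",[.484,-.2005,z]))
```

```text
22.4667 [ 0.48811753 -0.20152913  0.29489059] [ 1.22148124 -0.37431693  1.26340038]
0.033 [[320.19338208 170.43455872]] [[327.92074399 201.48862968]]
0.063 [[320.12987115 174.2839982 ]] [[327.89230036 193.49747959]]
0.079 [[320.09206763 176.57529454]] [[327.87695079 189.18506551]]
0.093 [[320.0563943  178.73747868]] [[327.86341582 185.38245747]]
```

View pics/m1.png

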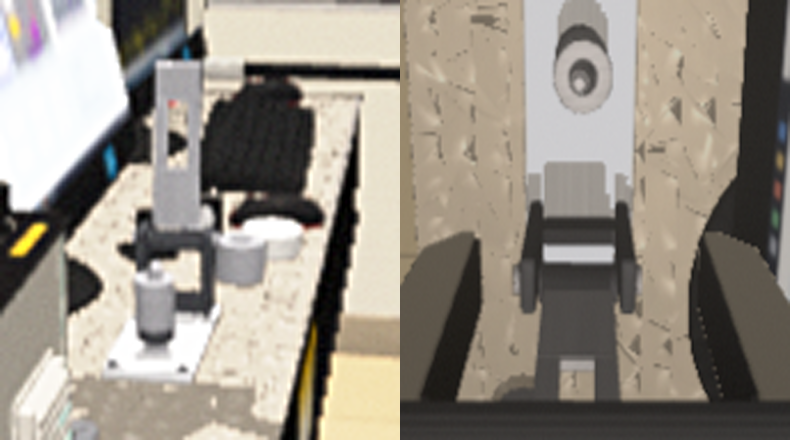

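arm_command([
  [[0, -3.9, 0, 0, 0, 0], [0, -3.9, 0, 0, 0, 0], [0, -3.9, 0, 0, 0, 0], [0, -3.9, 0, 0, 0, 0], [0, -3.9, 0, 0, 0, 0], [0, 0, 0, 0, 0, 0], [0, 0, -3, 0, 0, 0], [0, 0, -3, 0, 0, 0], [0, 0, -2.5, 0, 0, 0], [0, 0, 0, 0, 0, 0], [0, 0, 0, 0, 0, 0]],
], gripper=-1)

```text
t: 23.48
tool_pos: [0.4835, -0.3932, 0.1967]
orientation: [-2.208, -2.226, 0.0]
force: [-0.6, 0.1, 1.5]
opening: 0.0006
gripper_force: 0.0
```

arm_command([
  [[0, 1.5, 0, 0, 0, 0], [0, 1.5, 0, 0, 0, 0], [0, 1.5, 0, 0, 0, 0], [0, 1.5, 0, 0, 0, 0], [0, 1.5, 0, 0, 0, 0], [0, 1.5, 0, 0, 0, 0]],
])

```text
t: 23.98
tool_pos: [0.4858, -0.3046, 0.2022]
orientation: [2.21, 2.228, 0.0]
force: [0.6, -1.1, 0.3]
opening: 0.0005
gripper_force: 0.5
```

arm_command([
  [[0, 1, 0, 0, 0, 0], [0, 1, 0, 0, 0, 0], [0, 1, 0, 0, 0, 0], [0, 1, 0, 0, 0, 0], [0, 1, 0, 0, 0, 0], [0, 1, 0, 0, 0, 0], [0, 1, 0, 0, 0, 0]],
])

```text
t: 24.57
tool_pos: [0.485, -0.234, 0.2001]
orientation: [-2.212, -2.23, -0.0]
force: [0.8, 0.9, 0.4]
opening: 0.0005
gripper_force: 0.1
```

arm_command([
  [[0, 0.7, 0, 0, 0, 0], [0, 0.7, 0, 0, 0, 0], [0, 0, 0, 0, 0, 0], [0, 0, 0, 0, 0, 0], [0, 0, 0, 0, 0, 0], [0, 0, 0, 0, 0, 0], [0, 0, 0, 0, 0, 0], [0, 0, 0, 0, 0, 0], [0, 0, 0, 0, 0, 0], [0, 0, 0, 0, 0, 0], [0, 0, 0, 0, 0, 0], [0, 0, 0, 0, 0, 0]],
])

```text
t: 25.57
tool_pos: [0.4851, -0.221, 0.2001]
orientation: [2.213, 2.23, 0.0]
force: [-0.2, -0.2, -1.0]
opening: 0.0007
gripper_force: 0.0
```

arm_command([
  [[0, 2.2, 0, 0, 0, 0], [0, 2.2, 0, 0, 0, 0], [0, 2.3, 0, 0, 0, 0], [0, 0, 0, 0, 0, 0], [0, 0, 0, 0, 0, 0], [0, 0, 0, 0, 0, 0]],
])

```text
t: 26.07
tool_pos: [0.4852, -0.1543, 0.2003]
orientation: [2.212, 2.231, -0.0]
force: [-0.0, -1.0, 0.8]
opening: 0.0004
gripper_force: 0.0
```

Run:
```python
from h import *
s=monitor.read_state();print(s['t'],s['tool_pos'],s['force'])
w=eyes.read_camera("wrist");cv2.imwrite("pics/w14.png",w); a=eyes.read_camera("side");cv2.imwrite("pics/s14.png",a)
print("wrist pad pred",proj("wrist",[[.484,-.153,.091],[.499,-.153,.091],[.484,-.135,.084]]))
g=cv2.cvtColor(w,cv2.COLOR_BGR2GRAY); print(g[170:250:4,270:380:6])
print("side pad",proj("side",[[.484,-.153,.091],[.484,-.135,.08],[.484,-.135,.088],[.462,-.135,.084],[.506,-.135,.084]]))
b=cv2.imread("pics/side0.png"); d=cv2.absdiff(a,b).max(2); print("strap still up?",d[140:160,330:340].mean())
g=cv2.cvtColor(a,cv2.COLOR_BGR2GRAY); print(g[166:208:1,312:344:3])
```

```text
26.0667 [ 0.48516955 -0.15428068  0.20025083] [-0.03126406 -0.95407893  0.78817234]
wrist pad pred [[321.30535116 194.91255917]
 [336.11203089 195.00859604]
 [321.4298951  176.06816897]]
[[165 166 176 172 181 196 111 120 122 113 117 151 177 183 186 178 182 159
  190]
 [163 166 168 173 175 176 111 115 112 112 112 140 177 179 177 177 175 170
  176]
 [164 166 150 166 169 116 109 109 107 107 105 103 120 130 174 177 176 173
  176]
 [164 166 166 168 153 113 123 122  45  54 123 123 130 206 179 178 179 142
  176]
 [166 166 173 168  85 111 118  44  45  44  48 117  90 123 178 176 172 175
  176]
 [170 168 178 162 203 108 113  44  46  44  46 120 149 206 175 174 175 174
  173]
 [170 169 168 168 206 149  86  48  50  50  51 185 167 206 175 176 175 175
  173]
 [158 160 169 169 206 151 163  49  50  49  50 186 179 206 174 176 174 175
  172]
 [111 122 161 168 205 145 179  49  49  48  48 182 180 206 181 175 174 177
  173]
 [161 168 137 167 206 141 180  65  49  48 132 184 201 206 173 172 172 177
  172]
 [158 150 164 166 206 149 167 157 152 158 161 165 206 207 149 171 170 169
  168]
 [158 159 161 163 206 
[... 2160 characters left out ...]
 200 229 167 153 164 189 108  74  98  64]
 [ 29 241 233 190 177 183 182 110  62  64  61]
 [ 79 232 234 209 147 159 152 115  66  65  49]
 [187 232 230 225 133 154 154 111  58  61  57]
 [231 233 231 236 134 165 160 113  70  66 105]
 [233 230 232 238 130 161 162 146 180 141 154]
 [210 228 230 236 132 158 164 168 226 214 201]
 [211 229 229 236 141 162 159 167 222 255 224]
 [228 214 229 248 145 164 167 141 217 255 252]
 [232 213 226 255 147 146 140 108 215 255 253]
 [215 216 218 255 147  92  92  94 215 255 226]
 [219 222 228 255 180  59  59 111 226 255 189]
 [213 230 238 254 219  72  63 187 233 255 207]
 [214 229 243 254 230 122 132 220 252 255 218]
 [233 215 254 254 222 161 167 219 255 255 223]]
```

arm_command([
  [[-0.05, 0, -2.5, 0, 0, 0], [0, 0.1, -2.5, 0, 0, 0], [0, 0, -2.5, 0, 0, 0], [0, 0, -1.8, 0, 0, 0], [0, 0, 0, 0, 0, 0], [0, 0, 0, 0, 0, 0], [0, 0, 0, 0, 0, 0]],
])

```text
t: 26.75
tool_pos: [0.4852, -0.1537, 0.1084]
orientation: [2.212, 2.229, 0.001]
force: [0.5, -0.5, 1.0]
opening: 0.0006
gripper_force: 0.0
```

arm_command([
  [[0, 0, -0.4, 0, 0, 0], [0, 0, -0.3, 0, 0, 0], [0, 0, -0.2, 0, 0, 0], [0, 0, 0, 0, 0, 0], [0, 0, 0, 0, 0, 0]],
])

```text
t: 27.17
tool_pos: [0.4846, -0.1529, 0.0982]
orientation: [2.212, 2.23, 0.0]
force: [0.4, -0.3, 0.1]
opening: 0.0005
gripper_force: 0.0
```

arm_command([
  [[0, 0, -0.4, 0, 0, 0], [0, 0, -0.3, 0, 0, 0], [0, 0, 0, 0, 0, 0], [0, 0, 0, 0, 0, 0]],
])

```text
t: 27.5
tool_pos: [0.4843, -0.1528, 0.0907]
orientation: [-2.212, -2.23, 0.0]
force: [0.4, 0.1, -0.4]
opening: 0.0003
gripper_force: 0.0
```

arm_command([
  [[0, 0, -0.15, 0, 0, 0], [0, 0, 0, 0, 0, 0], [0, 0, 0, 0, 0, 0]],
])

```text
t: 27.75
tool_pos: [0.4847, -0.153, 0.09]
orientation: [2.212, 2.23, 0.0]
force: [-2.0, 1.2, 3.7]
opening: 0.0009
gripper_force: 1.6
```

arm_command([
  [[0, 0, -0.1, 0, 0, 0], [0, 0, -0.1, 0, 0, 0], [0, 0, 0, 0, 0, 0], [0, 0, 0, 0, 0, 0], [0, 0, 0, 0, 0, 0]],
])

```text
t: 28.17
tool_pos: [0.4849, -0.153, 0.0896]
orientation: [2.212, 2.23, 0.0]
force: [-8.9, 3.8, 18.7]
opening: 0.0007
gripper_force: 9.3
```

arm_command([
  [[-0.08, 0.04, -0.08, 0, 0, 0], [0, 0, 0, 0, 0, 0], [0, 0, 0, 0, 0, 0], [0, 0, 0, 0, 0, 0], [0, 0, 0, 0, 0, 0], [0, 0, 0, 0, 0, 0]],
])

```text
t: 28.67
tool_pos: [0.4849, -0.153, 0.0896]
orientation: [2.211, 2.229, 0.001]
force: [-6.5, 4.1, 21.0]
opening: 0.0004
gripper_force: 10.5
```

arm_command([
  [[0, 0, 0, 0, 0, 0], [0, 0, 0, 0, 0, 0], [0, 0, 0, 0, 0, 0], [0, 0, 0, 0, 0, 0], [0, 0, 0, 0, 0, 0], [0, 0, 0, 0, 0, 0]],
])

```text
t: 29.17
tool_pos: [0.4848, -0.153, 0.0896]
orientation: [2.211, 2.229, 0.001]
force: [-7.7, 3.3, 21.5]
opening: 0.0007
gripper_force: 10.5
```

```bash
python3 -c "
from plant import ticket
print(ticket.close_job())"
```

```text
the job is handed in; nothing more can be done
None
```

The sleeve and two shims are on the shaft, and the strap lies about level on them (about −0.01 rad, above its −0.045 stop). I handed the job in at 29 s with the gripper pressing the pad at about 21 N; the third shim is still on the table.

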